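Bring up the microscope lamp by four clicks

ROBOT

A 6-joint arm with a two-finger parallel gripper is mounted at the origin on the work surface. World frame = base frame: x ahead of the robot, y to its left, z up, the work surface at z = 0. Lengths are in m, angles in degrees, forces in N, time in s.
With the tool pointing down it reaches from about 0.4 to 0.825 m from the base axis. Payload 7 kg.
Tool frame: the origin (TCP) lies midway between the tips of the shut fingers; the grasp point (between the pads) lies r.grasp_offset behind it (r.grasp_offset is the distance from the TCP to the grasp point, in m); x points along the fingers, z is the direction in which the jaws open and shut, and the axes are right-handed (so a half turn about x gives the same grasp; the last joint's range is limited). The gripper opens to 88 mm and grips with 3 to 60 N. Pads are 19 mm wide; open, the fingers measure 130 mm over their backs; the gripper's body (78 mm by 193 mm) begins 47 mm behind the grasp point.
Start: joints at [88.127, 20.546, 0.682, 0, -70.136, -16.507], TCP at [0.213, 0.641, 0.227] pointing down, gripper open.
Joint ranges: [-176.03, 176.03], [-82.01, 121.73], [-58.28, 71.71], [-173.87, 95.51], [-174.79, -0.11], [-173.66, 173.66]. Speed limits (degrees/s): [136.94, 136.94, 172.46, 180, 180, 180].

INTERFACE

Orientations are given as [roll, pitch, yaw] about the fixed x, y, z axes, in that order (R = Rz(yaw) Ry(pitch) Rx(roll)).
In Python, from plant import readout, vision, close_job, r gives the robot as it stands.
- The arm moves only by the shell command python3 -m handwheel 'ROWS' [OPENING] [FORCE]. ROWS is JSON, a list that holds one entry, the list of rows, each a list of 4 numbers: the shift along the world's x, y, z in units of 40 mm (1.0 is 40 mm), then the turn about the world's z in units of 5 degrees (1.0 is 5 degrees). In form: [[[tx, ty, tz, roll], ...]]. A call has 1 to 8 rows; each row shifts and turns the pose as measured when the row begins; what a row does not reach is not made up. A row lasts 1/10 s, in which the tool goes at most 50 mm and 8.59 degrees, less where a joint would pass 70% of its speed; a pose out of reach is approached as far as the arm can. A call is refused whole if a number of a shift passes 1 or a number of a turn 1, either way. A call with a gripper value outside its range is refused whole. OPENING is the finger opening in mm, from 0 to 87.6, set as the call begins (- or left out, the last holds). The fingers move at their own pace and stop on an object; FORCE is the grip in N (left out, the last holds). Time passes only in rows, so rows that do not move let the fingers close. It gives the time, the measured TCP pose, the force and the opening at its end, in the units of the state.
- readout.get_state(): the state, without advancing time (a new reading comes with each control period).
- vision.capture(name): name is "scene" or "side" or "wrist"; returns the picture (400x640x3 uint8, blue, green, red); there is no depth.
- vision.get_calibration(name): a dict with "intrinsics" (3x3 intrinsics, pixels), "pose" (4x4, takes a point from camera to world coordinates). Camera axes: x right, y up, looking along -z (the intrinsics and any distortion apply to the point x, -y, -z); pixel columns grow to the right and rows downward; lengths in m; the calibration is good to about 2 mm. A picture is of the moment at which its call begins: read the wrist's pose just before it. get_calibration takes no time and is no camera call; for the wrist camera it gives the pose at the moment of the call.
- close_job(): hands the job in, once; it reports no verdict.
The state is a dict: "time_s": time; "joints": joint angles; "qd": joint speeds; "joint_torque": joint torques, N m; "tcp_pos": TCP position; "eef_rot": TCP orientation; "contact_force": force on the tool from outside, world axes, zero at the start; "moment": the same for the moment, N m; "gripper_width": finger opening in m.
Only numpy, scipy, OpenCV 4.12 (cv2) and the standard library are available. Lean on these libraries where they do the work, as an engineer would, in place of code of your own. Each camera call takes 0.05 s, during which the arm holds its last target.

TASK

The microscope's lamp is off. With a fingertip, push the orange post of the black click-stop dial round clockwise (seen from above) by exactly four clicks, gently and never going on past the fourth, so that the dial rests in its fourth click. Grasp and lift nothing, leave the bottle, the jar and the slide box where they stand, and finish clear of everything.

Things in the scene. Friction and masses are not known exactly. Their poses are not given: they have to be found in the camera images.
- dial (a joint): dial angle, rad: 0 at the start (off click), growing clockwise seen from above. A click (rest position that draws the dial in) every 0.5236 rad (30 degrees), seven after off; end stops 0.12 rad before off and after the seventh. Half-way between clicks it passes a hump, then snaps ahead by itself into the next click and stays there. Leaving a click takes about 3 to 7 N at the post.
- dial_axis (a point): centre of the dial's flat top face, on its vertical axis, 74 mm above the bench. The dial is a black disc with a ribbed rim, 90 mm across and 12 mm thick, lying just above the box's top (62 to 74 mm above the bench). It cannot be lifted off.
- post_top (a point): centre of the top of the orange finger post, an upright cylinder 12 mm across standing 24 mm above the dial's face (74 to 98 mm above the bench), its axis 36 mm from the dial's axis. It goes round with the dial; a white line on the dial points to it. Nothing within 60 mm of it is higher than the dial's face.
- lampbox: lamp control box, white with a blue top, 150 x 150 x 60 mm high, fixed to the bench; origin at the centre of its underside, below the dial's axis; z up. At off the post stands 240 degrees anticlockwise of the box's x axis. Eight white ticks round the dial, longer for brighter, mark off and the seven settings. A steel light port, 38 mm across, sticks out 20 mm on its +y side.
- red_bottle_mid (a point): bystander: centre of a small loose red bottle with a white cap, 32 mm across, 62 mm high; leave it alone
- amber_jar_mid (a point): bystander: centre of a loose amber jar with a black lid, 48 mm across, 65 mm high; leave it alone
- slide_box_mid (a point): bystander: centre of a loose blue box for glass slides, 85 x 50 mm, 30 mm high; leave it alone

How it is judged:
By the outcome, as a careful person would: the job done as asked, in the order asked, and still so for the second after the job is handed in, with the robot touching nothing.
It also fails if it takes over 58 s, if anything falls off the work surface, if the arm or the gripper's body presses on something with over 40 N, if the wrist force passes 120 N, or if a joint passes its speed limit or range.

## Working session

There is one attempt and no reset: what is moved stays moved. The work goes in short steps, Python scripts to look and compute and a shell command to move; the robot and the scene stay as the last step left them, time stands still between calls to the robot, and variables do not carry over. Pictures are saved under pics/ and viewed, and the job is handed in when it is done.

```bash
ls; mkdir -p pics; python3 - <<'E'
from plant import readout, vision, r
import cv2
s=readout.get_state(); print({k:s[k] for k in('time_s','tcp_pos','eef_rot','contact_force','gripper_width')}, r.grasp_offset)
for n in("scene","side","wrist"):
    cv2.imwrite(f"pics/{n}0.png",vision.capture(n)); c=vision.get_calibration(n); print(n,c)
E
```

```text
pics
{'time_s': 0.0, 'tcp_pos': array([0.21271001, 0.64010141, 0.22563445]), 'eef_rot': array([   4.82806453,   89.90642568, -103.55888086]), 'contact_force': array([0.75117839, 0.29772448, 0.51777336]), 'gripper_width': 0.08767805549393112} 0.0188
scene {'intrinsics': array([[491.35239412,   0.        , 312.58920934],
       [  0.        , 491.35239412, 193.3830902 ],
       [  0.        ,   0.        ,   1.        ]]), 'pose': array([[-0.89295937, -0.38788165,  0.22841057,  0.85151174],
       [ 0.45001228, -0.78120308,  0.43267852,  0.58693149],
       [ 0.01060698,  0.4891519 ,  0.87213411,  1.0928656 ],
       [ 0.        ,  0.        ,  0.        ,  1.        ]])}
side {'intrinsics': array([[410.20261301,   0.        , 312.3139375 ],
       [  0.        , 410.20261301, 201.72059078],
       [  0.        ,   0.        ,   1.        ]]), 'pose': array([[ 0.9944673 ,  0.07515037, -0.07339769,  0.51552575],
       [-0.10272777,  0.54973708, -0.82899707, -0.56154548],
       [-0.02195   ,  0.83195046,  0.55441558,  0.50888313],
       [ 0.        ,  0.        ,  0.        ,  1.        ]])}
wrist {'intrinsics': array([[300.47054875,   0.        , 325.93552602],
       [  0.        , 300.47054875, 205.76659344],
       [  0.        ,   0.        ,   1.        ]]), 'pose': array([[-0.31494917,  0.91346383,  0.25766422,  0.28268013],
       [-0.94910796, -0.30342162, -0.08443581,  0.6185365 ],
       [ 0.00105184, -0.27114415,  0.96253818,  0.38266042],
       [ 0.        ,  0.        ,  0.        ,  1.        ]])}
```

View pics/scene0.png

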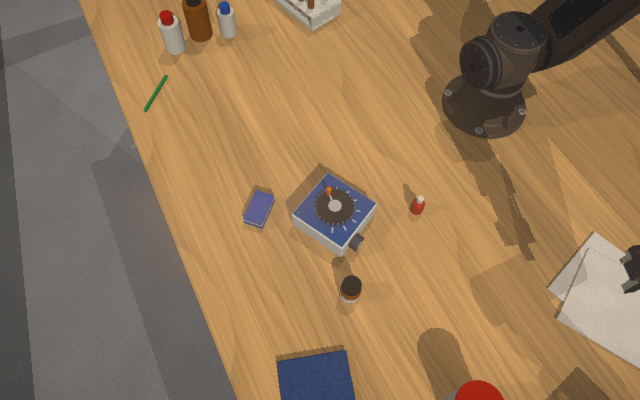

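View pics/side0.png

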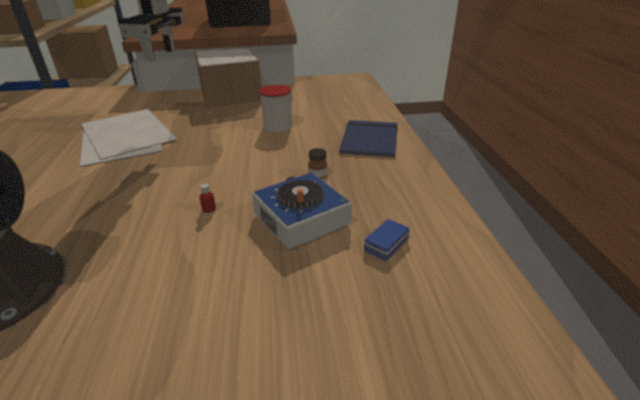

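View pics/wrist0.png

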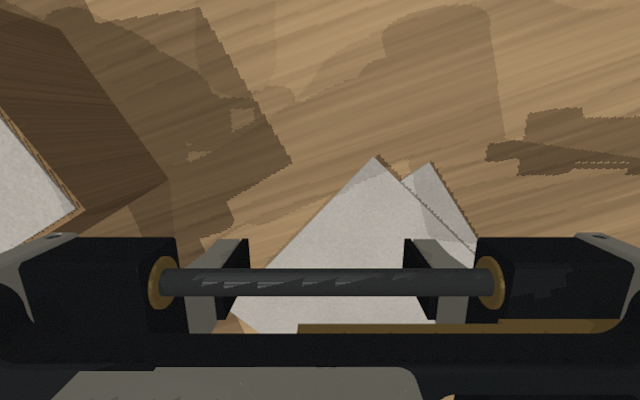

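The scene view shows the dial at about (335,206), the orange post at (329,190), the bottle at (418,205), the jar at (351,288) and the slide box at (258,208). The side view shows the dial at (300,193) and the post at (300,197).

```bash
cat > h.py <<'E'
from plant import readout, vision, r
import cv2, numpy as np
def ray(c,u,v):
    K=c['intrinsics'];P=c['pose']
    d=P[:3,:3]@np.array([(u-K[0,2])/K[0,0],-(v-K[1,2])/K[1,1],-1.]); return P[:3,3],d/np.linalg.norm(d)
def onz(c,u,v,z):
    o,d=ray(c,u,v); return o+d*(z-o[2])/d[2]
def proj(c,p):
    P=c['pose'];K=c['intrinsics'];q=P[:3,:3].T@(np.asarray(p)-P[:3,3]); return K[0,2]+K[0,0]*q[0]/-q[2], K[1,2]+K[1,1]*(-q[1])/-q[2]
def orange(im):
    h=cv2.cvtColor(im,cv2.COLOR_BGR2HSV); return cv2.inRange(h,(5,190,120),(17,255,255))
E
python3 - <<'E'
from h import *
a=cv2.imread('pics/scene0.png')[150:320,230:440]; cv2.imwrite('pics/sceneC.png',cv2.resize(a,None,fx=3.6,fy=3.5,interpolation=2))
b=cv2.imread('pics/side0.png')[140:270,190:420]; cv2.imwrite('pics/sideC.png',cv2.resize(b,None,fx=3.4,fy=3.4,interpolation=2))
for n,roi in(('scene',(170,230,300,370)),('side',(170,215,280,320))):
    im=cv2.imread(f'pics/{n}0.png'); m=orange(im); y,x=np.nonzero(m[roi[0]:roi[1],roi[2]:roi[3]]); print(n,len(x),x.min()+roi[2],x.max()+roi[2],y.min()+roi[0],y.max()+roi[0])
E
```

```text
scene 27 327 330 187 194Traceback (most recent call last):
  File "<stdin>", line 5, in <module>
    return umr_minimum(a, axis, None, out, keepdims, initial, where)
ValueError: zero-size array to reduction operation minimum which has no identity
```

View pics/sceneC.png

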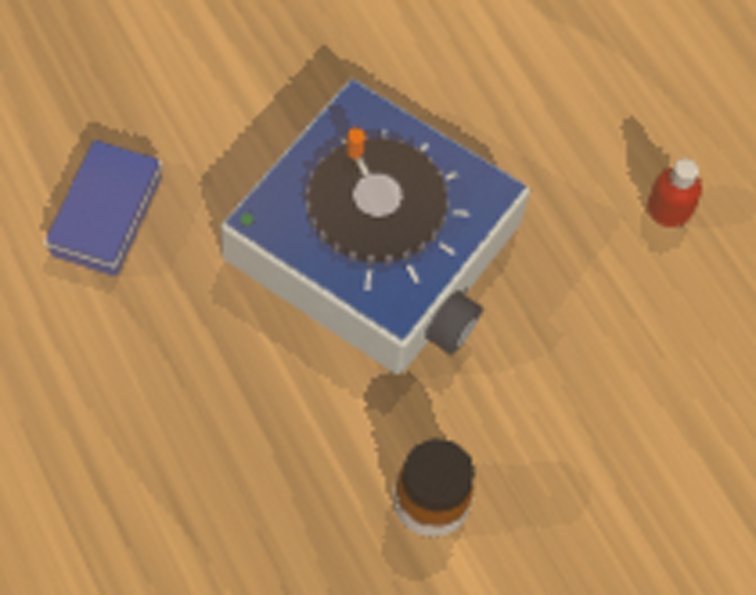

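View pics/sideC.png

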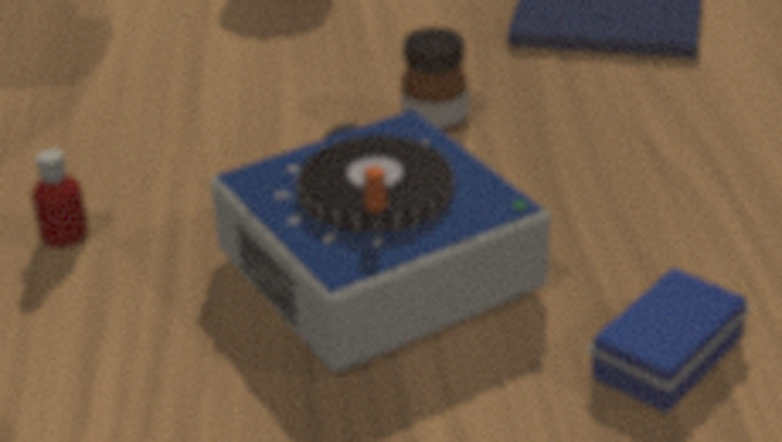

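The scene crop shows the box's top corners clearly, with the post at the shortest tick. I'll locate everything by casting rays.

```bash
python3 - <<'E'
from h import *
S=vision.get_calibration('scene');D=vision.get_calibration('side')
f=lambda x,y:(230+x/3.6,150+y/3.5)
g=lambda x,y:(190+x/3.4,140+y/3.4)
for nm,c,k,cs in(('scene',S,f,[(352,80),(527,190),(403,338),(223,228)]),('side',D,g,[(412,112),(548,213),(332,292),(215,180)])):
    P=[onz(c,*k(*q),.06)[:2] for q in cs]
    print(nm,np.round(P,4).tolist(),'mean',np.mean(P,0), [round(float(np.linalg.norm(P[i]-P[i-1])),3) for i in range(4)],[round(float(np.degrees(np.arctan2(*(P[i]-P[i-1])[::-1]))),1) for i in range(4)])
print('axis',onz(S,*f(377,196),.074),onz(D,*g(375,172),.074))
print('post',onz(S,*f(356,133),.098),onz(D,*g(374,172),.098))
print('bottle',onz(S,*f(685,172),.06),onz(D,*g(52,158),.06))
print('jar',onz(S,*f(437,473),.065),onz(D,*g(435,40),.065))
print('slide',onz(S,*f(110,185),.03),onz(D,*g(672,310),.03))
E
```

```text
scene [[0.5213, 0.0393], [0.4582, 0.1688], [0.5836, 0.228], [0.6509, 0.1053]] mean [0.55347793 0.13535401] [0.145, 0.144, 0.139, 0.14] [-153.0, 116.0, 25.3, -61.3]
side [[0.5842, 0.2239], [0.6501, 0.0961], [0.5224, 0.037], [0.4581, 0.1584]] mean [0.55371186 0.12882651] [0.142, 0.144, 0.141, 0.137] [27.4, -62.7, -155.2, 117.9]
axis [0.55344675 0.13483658 0.074     ] [0.55342871 0.13182405 0.074     ]
post [0.55034758 0.09742481 0.098     ] [0.55078646 0.09363528 0.098     ]
bottle [0.35654937 0.20366014 0.06      ] [0.35664444 0.19812625 0.06      ]
jar [0.60968053 0.31865471 0.065     ] [0.60969895 0.31421701 0.065     ]
slide [0.69934893 0.0266877  0.03      ] [0.7096809  0.03544819 0.03      ]
```

```bash
python3 - <<'E'
from h import *
from scipy.spatial.transform import Rotation as Ro
S=vision.get_calibration('scene');D=vision.get_calibration('side')
print('cup base',onz(D,277,130,0)); 
c=onz(D,277,130,0)
for z in(.1,.15,.2): print(proj(D,[c[0],c[1],z]),proj(S,[c[0],c[1],z]))
s=readout.get_state(); print(Ro.from_euler('xyz',s['eef_rot'],degrees=True).as_matrix().round(3), s['joints'])
A=np.array([.5535,.133]);
for k in(0,.5,1,1.5,2,2.5,3,3.5,4):
    ph=np.radians(-93.5-30*k); t=np.array([np.sin(ph),-np.cos(ph)]); p=A+.036*np.array([np.cos(ph),np.sin(ph)])
    print(k,p.round(4),'heading',np.degrees(np.arctan2(t[1],t[0])).round(1),'tcp',(p-.0155*t).round(4))
E
```

```text
cup base [0.51668137 0.60601758 0.        ]
(np.float64(274.60751919245644), np.float64(98.10606066445702)) (np.float64(468.8358027825225), np.float64(388.3695135179394))
(np.float64(273.3260299257189), np.float64(81.02264632583126)) (np.float64(476.77940944254783), np.float64(384.4228768839689))
(np.float64(271.98217652875286), np.float64(63.10786156201763)) (np.float64(485.5410268809951), np.float64(380.06982645796757))
[[-0.     0.949 -0.315]
 [-0.001 -0.315 -0.949]
 [-1.     0.     0.001]] [ 8.81282833e+01  2.05814933e+01  6.45742871e-01 -1.36054182e-02
 -7.01360614e+01 -1.65085331e+01]
0 [0.5513 0.0971] heading 176.5 tcp [0.5668 0.0961]
0.5 [0.5421 0.0989] heading 161.5 tcp [0.5568 0.0939]
1 [0.5336 0.103 ] heading 146.5 tcp [0.5466 0.0944]
1.5 [0.5265 0.1091] heading 131.5 tcp [0.5368 0.0975]
2 [0.5213 0.1169] heading 116.5 tcp [0.5282 0.1031]
2.5 [0.5182 0.1258] heading 101.5 tcp [0.5213 0.1106]
3 [0.5176 0.1352] heading 86.5 tcp [0.5166 0.1197]
3.5 [0.5194 0.1444] heading 71.5 tcp [0.5144 0.1297]
4 [0.5235 0.1529] heading 56.5 tcp [0.5149 0.1399]
```

The plan is to shut the fingers and use the tool's -y flank as the pushing face, at about z = 0.084. First I approach from behind the post on the +x side, staying high.

```bash
python3 -m handwheel '[[[0.7,-1,0,0.4],[0.7,-1,0,0.4],[0.7,-1,0,0.4],[0.7,-1,0,0.4],[0.7,-1,0,0.4],[0.7,-1,0,0.4],[0.7,-1,0,0.4],[0.7,-1,0,0]]]' 0 20
```

```text
time_s: 0.95
tcp_pos: [0.4367, 0.3136, 0.2219]
eef_rot: [1.1, 89.7, -92.2]
contact_force: [1.0, 1.2, 0.7]
gripper_width: 0.029
```

```bash
python3 -m handwheel '[[[0.7,-0.95,0,0],[0.7,-0.95,0,0],[0.7,-0.95,0,0],[0.7,-0.95,0,0],[0.7,-0.95,0,0],[0.7,-0.8,0,0],[0,0,0,0],[0,0,0,0]]]'; python3 - <<'E'
from h import *
s=readout.get_state(); print(s['joints'])
w=vision.capture('wrist'); c=vision.get_calibration('wrist'); cv2.imwrite('pics/w1.png',w)
cv2.imwrite('pics/sc1.png',cv2.resize(vision.capture('scene')[100:280,230:440],None,fx=3.3,fy=3.3))
print(proj(c,[.551,.097,.098]),proj(c,[.5535,.133,.074]))
E
```

```text
time_s: 1.75
tcp_pos: [0.6111, 0.075, 0.2207]
eef_rot: [-15.4, 89.6, -109.0]
contact_force: [0.5, 0.1, -0.2]
gripper_width: 0.0002
[ 25.31006973  15.3263502   -7.674643     0.2718335  -67.24391152
  60.97756247]
(np.float64(308.7765180833317), np.float64(258.5200441837791)) (np.float64(276.8031239682184), np.float64(248.67240556606262))
```

View pics/w1.png

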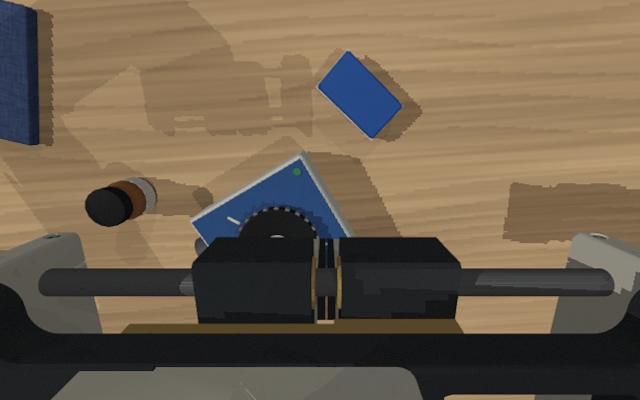

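View pics/sc1.png

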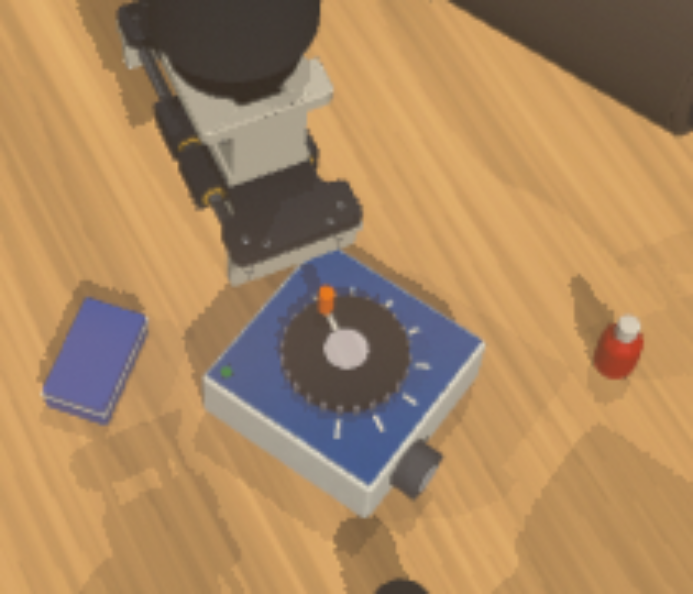

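The approach pose is clear of everything: the shut fingers are beyond the box edge, behind the post. Now I'll descend.

```bash
python3 -m handwheel '[[[0,0.4,-0.8,0],[0,0.1,-0.8,0],[0,0,-0.8,0],[0,0,-0.6,0],[0,0,-0.2,0],[0,0,0,0],[0,0,0,0]]]'
```

```text
time_s: 2.55
tcp_pos: [0.6083, 0.105, 0.0937]
eef_rot: [65.1, 89.7, -27.7]
contact_force: [0.1, -1.1, 0.6]
gripper_width: 0.0007
```

```bash
python3 -m handwheel '[[[-0.2,-0.1,-0.2,0],[-0.2,-0.1,-0.1,0],[-0.2,0,0,0],[0,0,0,0],[0,0,0,0]]]'; python3 - <<'E'
from h import *
s=readout.get_state(); print(s['tcp_pos'],s['contact_force'],s['joints'][5])
cv2.imwrite('pics/sc2.png',cv2.resize(vision.capture('scene')[150:260,270:400],None,fx=5,fy=5,interpolation=2))
cv2.imwrite('pics/sd2.png',cv2.resize(vision.capture('side')[130:250,230:370],None,fx=5,fy=5,interpolation=2))
E
```

```text
time_s: 3.05
tcp_pos: [0.5835, 0.0971, 0.085]
eef_rot: [92.6, 89.4, -0.2]
contact_force: [0.8, -0.2, 0.4]
gripper_width: 0.0004
[0.58350947 0.09707079 0.084976  ] [ 0.82860265 -0.24775714  0.36823043] 58.348193565040695
```

View pics/sc2.png

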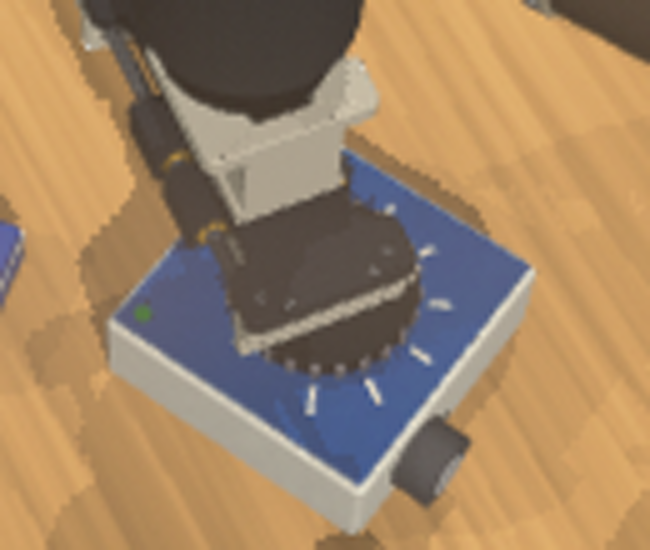

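View pics/sd2.png

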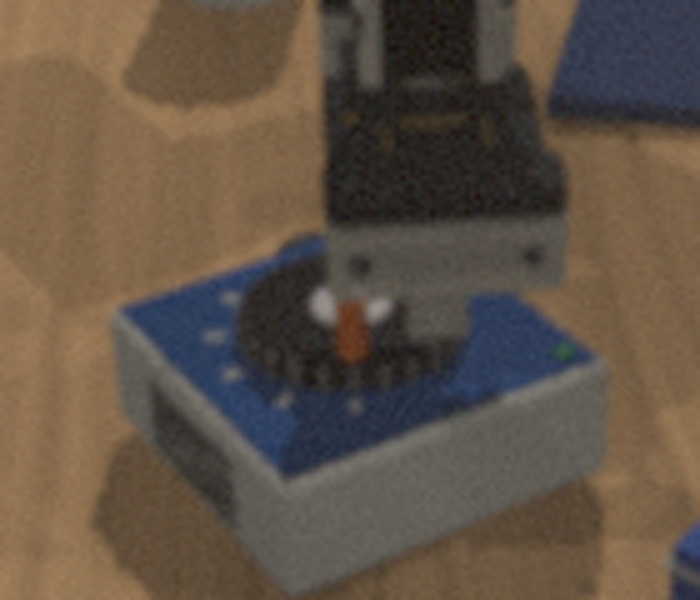

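The side view shows the post at (350,330) in the crop, with the fingertip about 10 px to its right. Now I'll push gently toward the first hump.

```bash
python3 -m handwheel '[[[-0.15,0,0,-0.4],[-0.15,0,0,-0.4],[-0.12,0,0,-0.4],[-0.1,0,0,-0.4],[-0.06,0,0,-0.4],[0,0,0,0]]]'
```

```text
time_s: 3.75
tcp_pos: [0.5638, 0.097, 0.0858]
eef_rot: [94.0, 89.1, -9.1]
contact_force: [2.4, -0.1, -1.9]
gripper_width: 0.0003
```

```bash
python3 -m handwheel '[[[-0.1,-0.03,-0.05,-0.4],[-0.1,-0.03,0,-0.4],[0,0,0,0]]]';  python3 -m handwheel '[[[-0.08,0,-0.03,0],[-0.04,0,0,0],[0,0,0,0]]]'; python3 - <<'E'
from h import *
cv2.imwrite('pics/sd3.png',cv2.resize(vision.capture('side')[150:240,240:360],None,fx=5,fy=5,interpolation=2))
E
```

```text
time_s: 4.05
tcp_pos: [0.5589, 0.0957, 0.0851]
eef_rot: [101.2, 88.8, -5.9]
contact_force: [0.5, 0.2, 1.3]
gripper_width: 0.0005
time_s: 4.35
tcp_pos: [0.5539, 0.0959, 0.0836]
eef_rot: [100.9, 88.9, -6.0]
contact_force: [0.2, 0.3, 1.4]
gripper_width: 0.0001
```

View pics/sd3.png

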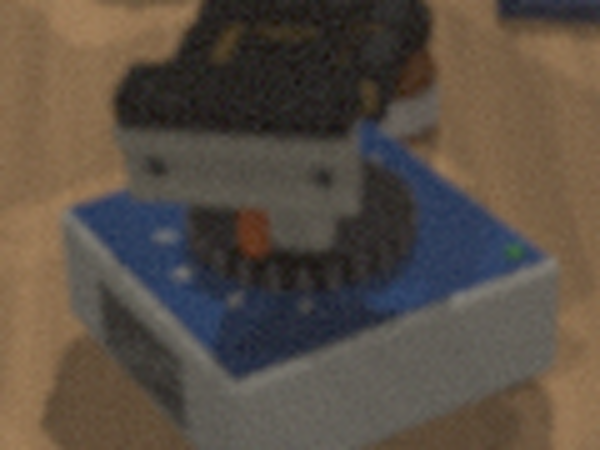

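```bash
cat > post.py <<'E'
from h import *
import sys
n=sys.argv[1]; im=vision.capture('side'); c=vision.get_calibration('side'); s=readout.get_state()
cv2.imwrite(f'pics/{n}.png',cv2.resize(im[150:240,240:360],None,fx=5,fy=5,interpolation=2))
h=cv2.cvtColor(im,cv2.COLOR_BGR2HSV); m=cv2.inRange(h,(3,120,90),(14,255,255)); m[:,:270]=0;m[:,330:]=0;m[:180]=0;m[225:]=0
nn,l,st,ce=cv2.connectedComponentsWithStats(m)
for i in range(1,nn):
    if st[i,4]>5: print('orange',st[i],ce[i].round(1))
A=np.array([.5535,.133])
for k in np.arange(0,5,.5):
    ph=np.radians(-93.5-30*k); p=A+.036*np.array([np.cos(ph),np.sin(ph)]); print(k,np.round(proj(c,[*p,.086]),1),end=' ')
print(); print(s['tcp_pos'],s['contact_force'],s['joints'][5])
E
python3 post.py sd4
```

```text
orange [288 192   5   9  29] [290.  196.2]
0.0 [300.4 194.9] 0.5 [295.5 194.8] 1.0 [290.9 194. ] 1.5 [287.1 192.5] 2.0 [284.2 190.6] 2.5 [282.4 188.3] 3.0 [281.9 185.9] 3.5 [282.6 183.4] 4.0 [284.4 181.1] 4.5 [287.3 179.1] 
[0.55408959 0.09586827 0.08361245] [0.0704757  0.1875797  0.52223954] 42.2104820703743
```

The dial is at click 1: the post's measured x is 290.0 px against 290.9 predicted. Next is click 2.

```bash
python3 -m handwheel '[[[0,-0.05,0,-0.7],[-0.04,-0.02,0,-0.7],[-0.06,0,0,-0.7],[-0.06,0,0,-0.7],[-0.06,0,0,-0.7],[0,0,0,0]]]'
```

```text
time_s: 5.05
tcp_pos: [0.5457, 0.0931, 0.0836]
eef_rot: [100.8, 88.8, -24.2]
contact_force: [0.6, -0.2, -0.2]
gripper_width: 0.0004
```

```bash
python3 -m handwheel '[[[-0.07,0.03,0,-0.7],[-0.07,0.03,0,-0.7],[0,0,0,0]]]'; python3 -m handwheel '[[[-0.07,0.04,0,-0.7],[-0.04,0.03,0,-0.3],[0,0,0,0]]]';python3 post.py sd5
```

```text
time_s: 5.35
tcp_pos: [0.5409, 0.0946, 0.0837]
eef_rot: [98.0, 88.8, -33.8]
contact_force: [2.1, -1.7, -1.6]
gripper_width: 0.0008
time_s: 5.65
tcp_pos: [0.5366, 0.097, 0.0836]
eef_rot: [95.5, 88.8, -41.0]
contact_force: [-0.2, -0.1, -0.1]
gripper_width: 0.0006
0.0 [300.4 194.9] 0.5 [295.5 194.8] 1.0 [290.9 194. ] 1.5 [287.1 192.5] 2.0 [284.2 190.6] 2.5 [282.4 188.3] 3.0 [281.9 185.9] 3.5 [282.6 183.4] 4.0 [284.4 181.1] 4.5 [287.3 179.1] 
[0.53668451 0.09708115 0.08361255] [ 0.03514751 -0.1426517  -0.82871797] 10.700220326786262
```

View pics/sd5.png

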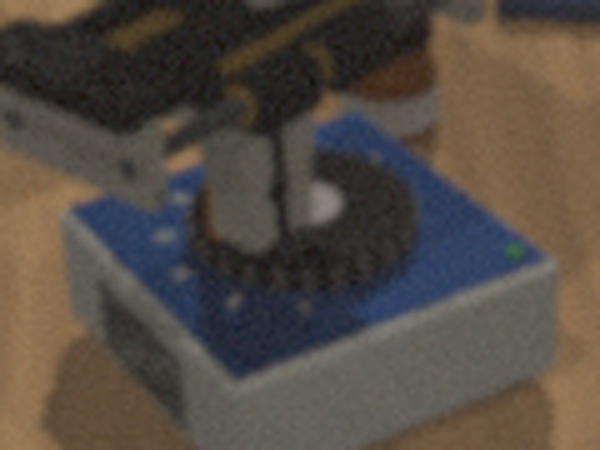

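```bash
python3 - <<'E'
from h import *
cv2.imwrite('pics/sc5.png',cv2.resize(vision.capture('scene')[150:260,270:400],None,fx=5,fy=5,interpolation=2))
E
```

```text
(no output)
```

View pics/sc5.png

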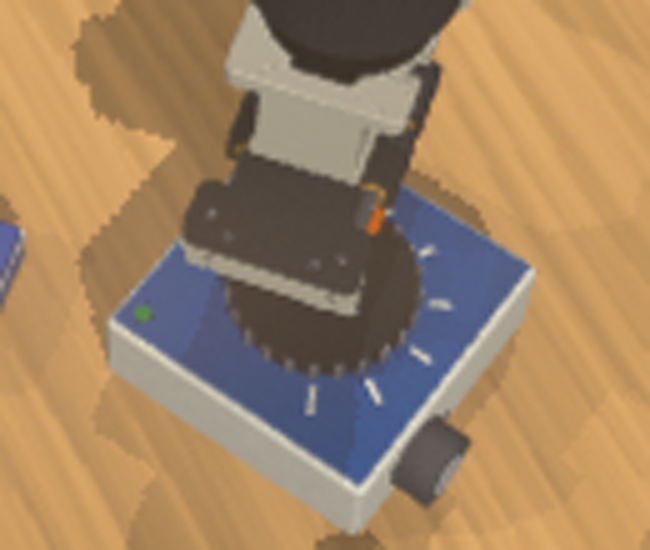

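```bash
cat > sc.py <<'E'
from h import *
import sys
im=vision.capture('scene'); c=vision.get_calibration('scene'); s=readout.get_state()
cv2.imwrite(f'pics/{sys.argv[1]}.png',cv2.resize(im[150:260,270:400],None,fx=5,fy=5,interpolation=2))
m=orange(im); m[:,:315]=0;m[:,370:]=0;m[:175]=0;m[235:]=0
y,x=np.nonzero(m); print('orange px',len(x),x.mean() if len(x) else 0,y.mean() if len(x) else 0)
A=np.array([.5535,.133])
for k in np.arange(0,5,.5):
    ph=np.radians(-93.5-30*k); p=A+.036*np.array([np.cos(ph),np.sin(ph)]); print(k,np.round(proj(c,[*p,.09]),1),end=' ')
print(); print(s['tcp_pos'],s['contact_force'],s['joints'][5])
E
python3 sc.py sc6
```

```text
orange px 7 344.57142857142856 194.14285714285714
0.0 [328.3 189.7] 0.5 [332.1 188.8] 1.0 [336.1 188.8] 1.5 [340.  189.7] 2.0 [343.6 191.4] 2.5 [346.5 193.8] 3.0 [348.7 196.9] 3.5 [349.9 200.3] 4.0 [350.2 203.8] 4.5 [349.3 207.3] 
[0.5367398  0.09701888 0.08362022] [ 0.0277641  -0.35814665  0.33231052] 10.660556365587755
```

The visible edge of the post, at (344.6,194.1), fits click 2. Next is the third click.

```bash
python3 -m handwheel '[[[-0.06,0.01,0,-0.8],[-0.06,0.02,0,-0.8],[-0.06,0.03,0,-0.8],[-0.03,0.03,0,-0.8],[0,0,0,0]]]'; python3 -m handwheel '[[[-0.04,0.07,0,-0.6],[-0.04,0.07,0,-0.6],[0,0,0,0]]]'
```

```text
time_s: 6.3
tcp_pos: [0.5286, 0.1012, 0.0837]
eef_rot: [97.8, 88.8, -54.9]
contact_force: [0.6, 0.5, -0.4]
gripper_width: 0.0003
time_s: 6.6
tcp_pos: [0.5251, 0.1054, 0.0837]
eef_rot: [91.7, 88.7, -66.7]
contact_force: [1.4, -1.9, -0.1]
gripper_width: 0.0004
```

```bash
python3 -m handwheel '[[[-0.04,0.06,0,-0.7],[-0.03,0.06,0,-0.7],[0,0,0,0]]]'; python3 sc.py sc7
```

```text
time_s: 6.9
tcp_pos: [0.5223, 0.1094, 0.0836]
eef_rot: [89.6, 88.7, -75.4]
contact_force: [0.2, -1.0, -0.6]
gripper_width: 0.0006
orange px 20 348.35 196.95
0.0 [328.3 189.7] 0.5 [332.1 188.8] 1.0 [336.1 188.8] 1.5 [340.  189.7] 2.0 [343.6 191.4] 2.5 [346.5 193.8] 3.0 [348.7 196.9] 3.5 [349.9 200.3] 4.0 [350.2 203.8] 4.5 [349.3 207.3] 
[0.52243704 0.10937856 0.08365454] [-0.64343681 -0.75037099  0.49528229] -19.94689300153324
```

View pics/sc7.png

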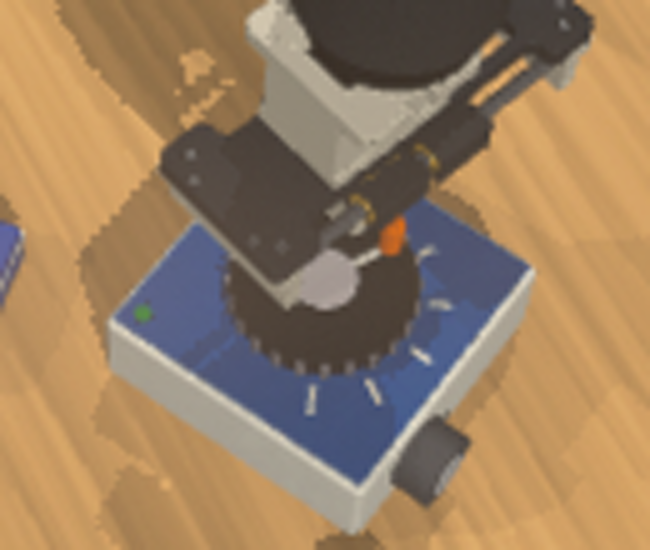

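The scene view shows the post at (348.4,197.0), against (348.7,196.9) predicted for click 3, and the white line points at the third tick. Now the last click, in small steps.

```bash
python3 -m handwheel '[[[-0.05,0.04,0,-0.8],[-0.05,0.04,0,-0.8],[-0.03,0.05,0,-0.8],[-0.02,0.05,0,-0.8],[0,0,0,0]]]'; python3 -m handwheel '[[[-0.02,0.07,0,-0.6],[0,0.06,0,-0.6],[0,0,0,0]]]'
```

```text
time_s: 7.45
tcp_pos: [0.5174, 0.1172, 0.0838]
eef_rot: [93.9, 88.8, -86.6]
contact_force: [-0.3, -0.1, 0.2]
gripper_width: 0.0007
time_s: 7.75
tcp_pos: [0.5162, 0.1211, 0.0837]
eef_rot: [90.3, 88.7, -95.6]
contact_force: [-0.1, -2.1, 1.3]
gripper_width: 0.0006
```

```bash
python3 -m handwheel '[[[-0.02,0.07,0,-0.5],[0,0.05,0,-0.5],[0,0,0,0]]]'; python3 sc.py sc8
```

```text
time_s: 8.05
tcp_pos: [0.5153, 0.1244, 0.0836]
eef_rot: [89.1, 88.6, -101.2]
contact_force: [-0.1, -2.4, 1.4]
gripper_width: 0.0003
orange px 25 349.96 200.2
0.0 [328.3 189.7] 0.5 [332.1 188.8] 1.0 [336.1 188.8] 1.5 [340.  189.7] 2.0 [343.6 191.4] 2.5 [346.5 193.8] 3.0 [348.7 196.9] 3.5 [349.9 200.3] 4.0 [350.2 203.8] 4.5 [349.3 207.3] 
[0.51538601 0.1243218  0.08366793] [-0.46707956 -3.47860689  0.66492696] -46.660382466974184
```

The post is right at the 3.5 hump, so only a millimetre or two more is needed.

```bash
python3 -m handwheel '[[[0,0.05,0,-0.3],[0,0,0,0],[0,0,0,0]]]'; python3 sc.py sc9
```

```text
time_s: 8.4
tcp_pos: [0.5154, 0.1263, 0.0836]
eef_rot: [89.3, 88.6, -102.2]
contact_force: [-0.9, -1.9, 0.3]
gripper_width: 0.0008
orange px 24 350.25 200.75
0.0 [328.3 189.7] 0.5 [332.1 188.8] 1.0 [336.1 188.8] 1.5 [340.  189.7] 2.0 [343.6 191.4] 2.5 [346.5 193.8] 3.0 [348.7 196.9] 3.5 [349.9 200.3] 4.0 [350.2 203.8] 4.5 [349.3 207.3] 
[0.51545063 0.12634776 0.08364224] [-1.74133474 -0.75767212  0.50869512] -48.087509765816165
```

```bash
python3 -m handwheel '[[[0,0.04,0,-0.3],[0,0,0,0],[0,0,0,0]]]'; python3 sc.py sc10
```

```text
time_s: 8.75
tcp_pos: [0.516, 0.1288, 0.0837]
eef_rot: [91.6, 88.7, -101.6]
contact_force: [0.5, -0.0, -0.5]
gripper_width: 0.0007
orange px 28 350.39285714285717 204.53571428571428
0.0 [328.3 189.7] 0.5 [332.1 188.8] 1.0 [336.1 188.8] 1.5 [340.  189.7] 2.0 [343.6 191.4] 2.5 [346.5 193.8] 3.0 [348.7 196.9] 3.5 [349.9 200.3] 4.0 [350.2 203.8] 4.5 [349.3 207.3] 
[0.51601013 0.12884155 0.08375953] [-0.18062318 -0.20911692 -0.67411979] -49.78380035553979
```

It snapped to click 4: the post is at (350.4,204.5) and the force is zero. I'll back off along -y, then lift clear.

```bash
python3 -m handwheel '[[[0,-0.3,0.1,0],[0,-0.3,0.3,0],[0,-0.4,0.7,0],[0,-0.8,0.8,0],[0,-1,0.8,0],[0,-1,0.5,0],[0,-1,0,0],[0,-0.5,0,0]]]'; python3 -m handwheel '[[[0,0,0,0],[0,0,0,0],[0,0,0,0],[0,0,0,0],[0,0,0,0]]]'; python3 sc.py sc11; python3 post.py sd11; python3 - <<'E'
from h import *
cv2.imwrite('pics/scF.png',vision.capture('scene'))
E
```

```text
time_s: 9.6
tcp_pos: [0.5143, -0.0923, 0.222]
eef_rot: [106.4, 88.6, -86.4]
contact_force: [0.7, 0.8, -0.8]
gripper_width: 0.0004
time_s: 10.1
tcp_pos: [0.5131, -0.0957, 0.2252]
eef_rot: [114.5, 88.6, -78.6]
contact_force: [0.7, -0.5, 0.2]
gripper_width: 0.0001
orange px 29 350.3448275862069 204.41379310344828
0.0 [328.3 189.7] 0.5 [332.1 188.8] 1.0 [336.1 188.8] 1.5 [340.  189.7] 2.0 [343.6 191.4] 2.5 [346.5 193.8] 3.0 [348.7 196.9] 3.5 [349.9 200.3] 4.0 [350.2 203.8] 4.5 [349.3 207.3] 
[ 0.51309447 -0.09567525  0.2251087 ] [ 0.50724207  0.06556115 -0.4224366 ] -25.77924367604154
0.0 [300.4 194.9] 0.5 [295.5 194.8] 1.0 [290.9 194. ] 1.5 [287.1 192.5] 2.0 [284.2 190.6] 2.5 [282.4 188.3] 3.0 [281.9 185.9] 3.5 [282.6 183.4] 4.0 [284.4 181.1] 4.5 [287.3 179.1] 
[ 0.51310756 -0.09570236  0.22505789] [-0.60854938  0.41436519 -0.48558005] -25.776896133348224
```

View pics/sc11.png

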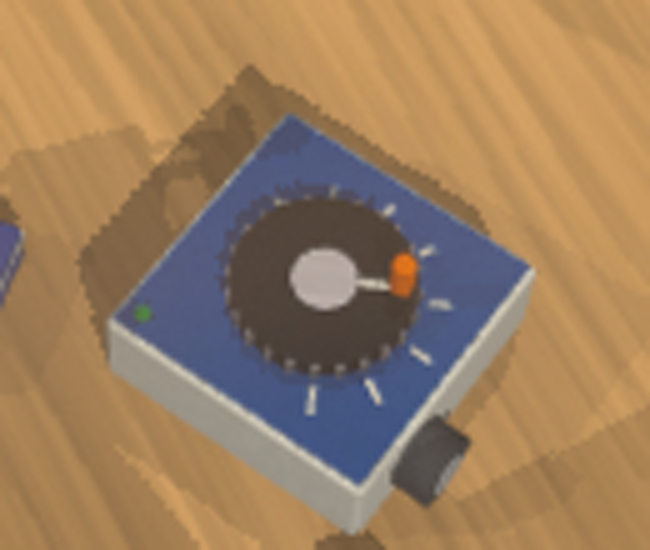

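View pics/scF.png

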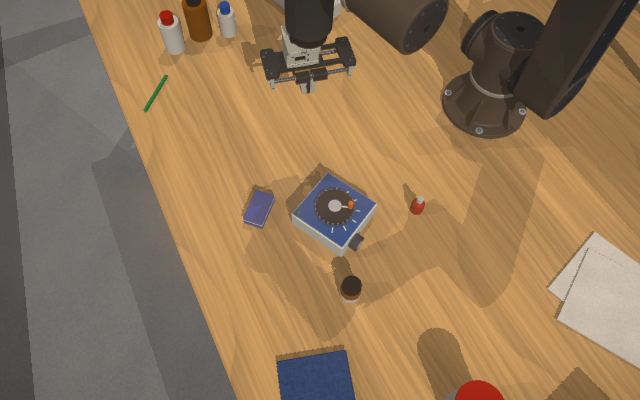

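The white line points at the fourth tick, at (440,303) in the crop, with three ticks left beyond it. The bottle (418,205), jar (351,288) and slide box (258,208) are where they were, and the arm is clear.

```bash
python3 -c "
from plant import close_job
print(close_job())"
```

```text
the job is handed in; nothing more can be done
None
```

The dial was pushed clockwise by four clicks, one at a time, with the side of the shut fingertips. It is resting in its fourth click, and the job was handed in at about 10 s.

- **Dial:** after the arm backed off, the scene camera showed the post at (350.3, 204.4) px, against (350.2, 203.8) predicted for click 4. The white line points at the fourth tick. In the last push I stopped once the force fell to zero as the dial snapped ahead.
- **Forces:** the contact force readings, taken at the end of each move, stayed below about 4 N.
- **Surroundings:** the bottle, jar and slide box appear at the same places in the picture as at the start. The arm ended about 0.2 m clear, with the tool at z = 0.225.
- **Check that failed:** the side camera's colour mask found no post in the final view, and I did not look at that picture. The final position therefore rests on the scene camera alone.

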